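# Nest the washed sample strainers on the stand's hook

### The arm

A 6-joint arm with a two-finger parallel gripper is mounted at the origin on the work surface. World frame = base frame: x ahead of the robot, y to its left, z up, the work surface at z = 0. Lengths are in m, angles in rad, forces in N, time in s.
With the tool pointing down it reaches from about 0.275 to 0.975 m from the base axis. Payload 8.4 kg.
Tool frame: the origin (TCP) lies at the very end of the fingers, on their centre line; the grasp point (between the pads) lies 19 mm behind it; z points along the fingers, y is the line along which they close (so a half turn about z gives the same grasp; the last joint's range is limited). The gripper opens to 92 mm and grips with 3 to 60 N. Pads are 20 mm wide; open, the fingers measure 128 mm over their backs; the gripper's body (75 mm by 189 mm) begins 69 mm behind the grasp point.
Start: joints at [-1.264, 0.353, 1.633, -0, 1.155, -0.002], TCP at [0.19, -0.595, 0.215] pointing down, gripper open.
Joint ranges: [-2.63, 2.63], [-0.92, 2.1], [0.06, 2.66], [-1.3, 4.44], [0, 2.69], [-3.02, 3.02]. Speed limits (rad/s): [2.22, 2.22, 2.79, 3.14, 3.14, 3.14].

### API

Orientations are given as a unit quaternion [x, y, z, w].
In Python, from plant import arm, cams gives the robot as it stands. The module is installed in compiled form; this text tells all that it offers.
- The arm moves only by the tool drive_tool, never from a script. Its argument "targets" is a list that holds one entry, the list of rows, each a list of 7 numbers: the shift along the world's x, y, z each as a share of 120 mm, from -1 to 1, then the turn, a rotation vector about the world's x, y, z each as a share of 2 rad, from -1 to 1, then the opening, from 0 (shut) to 1 (fully open). A call has 1 to 10 rows; each row shifts and turns the commanded pose from where the row before left it; what a row does not reach is not made up. A row lasts 1/12 s, in which the tool goes at most 41.7 mm and 7.16 degrees, less where a joint would pass 70% of its speed; a pose out of reach is approached as far as the arm can. A call with a number of a shift or a turn outside -1 to 1 is refused whole. A call with a gripper value outside its range is refused whole. The fingers move at their own pace and stop on an object; "newtons" is the grip in N (left out, the last holds). Time passes only in rows, so rows that do not move let the fingers close. It gives the time, the measured TCP pose, the force, the opening and the grip force at its end, in the units of the state.
- arm.observe(): the state, without advancing time (a new reading comes with each control period).
- cams.snapshot(name): name is "scene" or "top"; returns a dict with "frame" (384x512x3 uint8, red, green, blue), "fx", "fy", "cx", "cy" (pixels), "k1" (the pictures are not rectified: a ray, as slopes to the right and down, at radius r is drawn at 1 + k1 r^2 times it, then the intrinsics apply), "rvec" (rotation vector, rad) and "tvec" (3), from world to camera coordinates, as OpenCV has them. Camera axes: x right, y down, z forward; pixel columns grow to the right and rows downward; lengths in m; the calibration is good to about 2 mm. A picture is of the moment at which its call begins. There is no depth.
- arm.close_job(): hands the job in; it is judged then, once.
The state is a dict: "t": time; "joints": joint angles; "joint_vel": joint speeds; "tau": joint torques, N m; "tool_pos": TCP position; "tcp_rot": TCP orientation; "contact_force": force on the tool from outside, world axes, zero at the start; "ft_torque": the same for the moment, N m; "finger_gap": finger opening in m; "gripper_force": force on a finger pad.
Only numpy, scipy, OpenCV 4.12 (cv2) and the standard library are available. Lean on these libraries where they do the work, as an engineer would, in place of code of your own. Each camera call takes 0.05 s, during which the arm holds its last target. There are 200 camera calls.

### The job

Put the three washed sample strainers away: take them off the drip rack and hang them on the hook of the retort stand, the small yellow one first, then the green, then the big blue one, bowls facing out as they are now, so that each nests over the one before. Slide each one back by feel and press it home for a moment with a light, firm push (about 5 to 10 N, never a shove of 20 N) - the first against the rubber stop, the next ones against the stack - so that handle lies on handle without a gap, then let it go hanging freely. Do not drop them and leave the bottle, slide box and jar where they are.

Things in the scene. Friction and masses are not known exactly. Their poses are not given: they have to be found in the camera images.
- small: Strainer, 70 g: upright handle plate 6 mm thick; yellow head 30 mm wide (y), from 10 mm above to 34 mm below origin, with hang slot 13 wide, 26 tall; 12 mm strap; perforated bowl, rim diameter 58, centred 85 below origin, 20 deep towards -x (bottom to robot, open to +x). Origin: middle of the slot's top edge, mid thickness; x through plate, y across head, z up. On any peg.
- medium: Like small, 90 g, green head 38 mm wide, bowl rim diameter 70, 23 deep, same slot, plate and 85 mm drop. Its bowl goes over the small one's with 3 mm play all round; handle on handle, its origin is 6 mm in front (-x, towards the hook's end) of the small one's. Grip any head across its width (y) from above, peg or rod between the fingers, palm above it.
- large: Like small, 120 g, blue head 46 mm wide, bowl rim diameter 82, 26 deep, same slot, plate and 85 mm drop. Nests over the medium one with 3 mm play; handle on handle, its origin is 6 mm in front of the medium one's. The three weights vary by 30 percent.
- rack: Fixed white drip rack, tray 140 x 360 mm; bar along y at height 190 on two posts at y = -165, 165. Three 8 mm pegs at y = -100, 0, 100 run from the bar to -x, axis at 190 high, level for 62 mm, then bent up 45 degrees (12 on, 12 up). Strainers hang 40 mm in front of the bar, one per peg, facing as the rack. Origin: on the table below the bar's middle.
- stand: Fixed retort stand: base plate 200 x 130 x 12 mm, upright 250 high. A level 8 mm rod, axis 220 high, runs from the upright to the stand's -x, straight for 118 mm, then bent up 45 degrees (12 on, 12 up): the hook. Black rubber stop ring, diameter 22, on the rod: see hook_bend. Origin: on the table at the upright's foot; x points away from the hook's end.
- hook_bend (a point): Top of the hook rod where its straight part ends, 224 mm high; axes as the stand; +x along the rod to the stop, whose face is 40 to 70 mm behind: unmeasured, to be felt. The rubber gives 1 mm per 4 N, 6 mm at most. A hung strainer's origin is level with this point; to pass the bent end the origin must be 12 to 18 mm higher (same at pegs, tops 194 high).
- oil_bottle: Bystander: small amber immersion-oil bottle, 38 mm in diameter, 75 mm high. Origin: centre of its underside.
- slide_box: Bystander: blue plastic slide box 85 x 105 x 36 mm. Origin: centre of its underside.
- jar: Bystander: green glass staining jar, 60 mm across, 75 mm high. Origin: centre of its underside.

How it is judged:
By the outcome, as a careful person would: the job done as asked, in the order asked, and still so for the second after the job is handed in, with the robot touching nothing.
It also fails if it takes over 72 s, if anything falls off the work surface, if the arm or the gripper's body presses on something with over 40 N, if the wrist force passes 120 N, or if a joint passes its speed limit or range.

## Working session

There is one attempt and no reset: what is moved stays moved. The work goes in short steps, Python scripts to look and compute and a tool call to move; the robot and the scene stay as the last step left them, time stands still between calls to the robot, and variables do not carry over. Pictures are saved under pics/ and viewed, at most 10 in all, crops included, and the job is handed in when it is done.

Besides the shell and the picture viewer there is one more tool, called as a command line: name --argument value ..., lists and objects as JSON in quotes. drive_tool: Moves the arm, as the interface text tells. Shift numbers are shares of 120 mm and turn numbers shares of 2 rad, none past 1 either way. Its arguments: {"type":"object","properties":{"targets":{"type":"array","items":{"type":"array","items":{"type":"array","items":{"type":"number","minimum":-1,"maximum":1}}}},"newtons":{"type":"number"}},"required":["targets"]}

```bash
mkdir -p pics; python3 - <<'E'
from plant import arm,cams
import cv2,json,numpy as np
for n in("scene","top"):
    s=cams.snapshot(n); cv2.imwrite(f"pics/{n}0.png",cv2.resize(s["frame"][:,:,::-1],(800,600),interpolation=cv2.INTER_CUBIC)); np.save(f"{n}.npy",{k:v for k,v in s.items()},allow_pickle=True)
    print(n,{k:np.round(v,4).tolist() for k,v in s.items() if k!="frame"})
o=arm.observe();print(o)
E
```

```text
scene {'fx': 385.519, 'fy': 385.519, 'cx': 255.1227, 'cy': 191.0103, 'k1': -0.0227, 'rvec': [0.7699, 2.664, -0.9926], 'tvec': [0.4842, -0.1034, 1.0996]}
top {'fx': 353.1636, 'fy': 353.1636, 'cx': 252.8454, 'cy': 192.0867, 'k1': -0.0792, 'rvec': [2.1474, -2.1337, 0.0893], 'tvec': [-0.0198, 0.5703, 0.9032]}
{'t': 0.1, 'joints': array([-1.26441322e+00,  3.53575686e-01,  1.63404959e+00, -3.68393249e-06,
        1.15518979e+00, -2.41839871e-03]), 'joint_vel': array([-0.00083888, -0.00026758, -0.00279235, -0.00068475, -0.00051922,
       -0.0017076 ]), 'tau': array([-5.17999051e-04, -5.94906485e+01, -3.34930122e+01,  6.98573166e-02,
        1.82821741e-02, -1.86396750e-05]), 'tool_pos': array([ 0.18980391, -0.59502273,  0.21394512]), 'tcp_rot': array([ 9.88103566e-01,  1.53788716e-01, -9.42006330e-05, -6.03905639e-04]), 'contact_force': array([ 0.5435052 ,  0.31679731, -0.88945253]), 'ft_torque': array([ 0.00516814,  0.03204145, -0.00486489]), 'gripper_force': 0.0, 'finger_gap': 0.09194791713987067}
```

View pics/scene0.png

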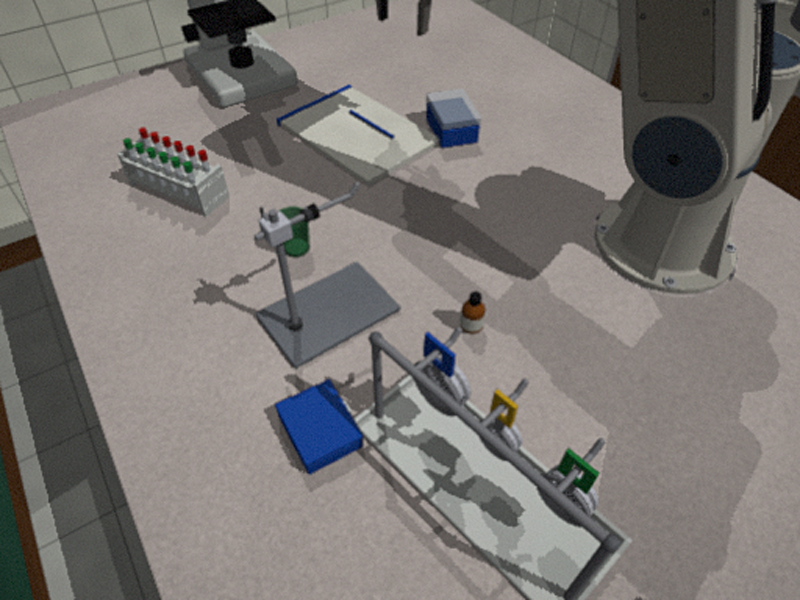

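View pics/top0.png

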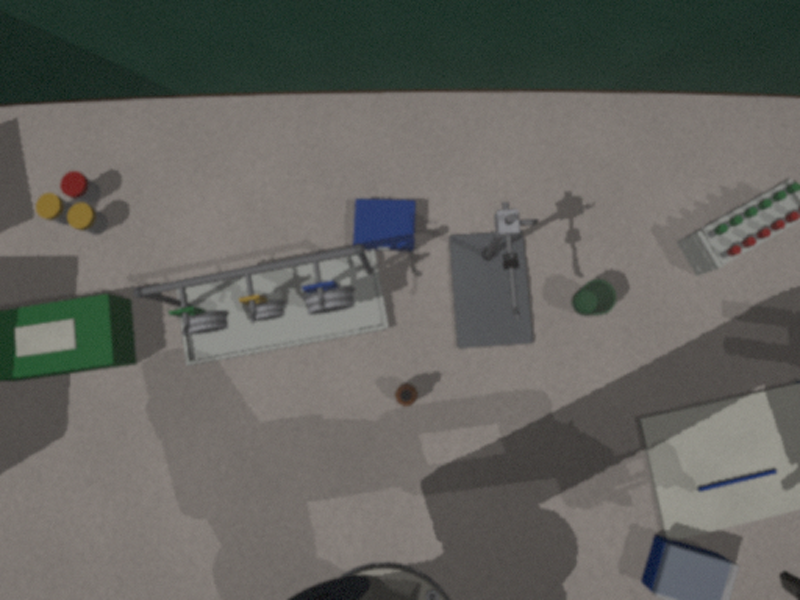

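The scene shot shows the rack pegs carrying blue (438,352), yellow (503,408) and green (577,470), with the stand's upright at (293,322) and its hook end at (356,187). In the top shot the green, yellow and blue heads are at (185,311), (250,298) and (319,287). The stand rod runs from (509,225) to (516,312), the bottle is at (406,394) and the jar at (592,298). I'll enlarge these areas to pick exact points.

```bash
python3 - <<'E'
import cv2,numpy as np
T=np.load("top.npy",allow_pickle=True).item()["frame"][:,:,::-1];S=np.load("scene.npy",allow_pickle=True).item()["frame"][:,:,::-1]
def crop(im,x0,y0,w,h,k):
    c=cv2.resize(im[y0:y0+h,x0:x0+w],None,fx=k,fy=k,interpolation=cv2.INTER_CUBIC)
    c=np.clip(c.astype(float)*1.3,0,255).astype(np.uint8)
    for x in range(-(-x0//10)*10,x0+w,10):
        cv2.line(c,((x-x0)*k,0),((x-x0)*k,6),(0,0,255),1)
        if x%20==0: cv2.putText(c,str(x),((x-x0)*k+2,14),0,.4,(0,0,255))
    for y in range(-(-y0//10)*10,y0+h,10):
        cv2.line(c,(0,(y-y0)*k),(6,(y-y0)*k),(0,0,255),1)
        cv2.putText(c,str(y),(8,(y-y0)*k+4),0,.4,(0,0,255))
    return c
a=crop(T,85,150,160,85,5); cv2.imwrite("pics/c1.png",a)
b=crop(T,280,120,66,110,5);c=crop(S,155,105,90,110,5); cv2.imwrite("pics/c2.png",np.hstack([b,c]))
d=crop(S,225,205,175,150,4); cv2.imwrite("pics/c3.png",d)
E
```

```text
(no output)
```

View pics/c1.png

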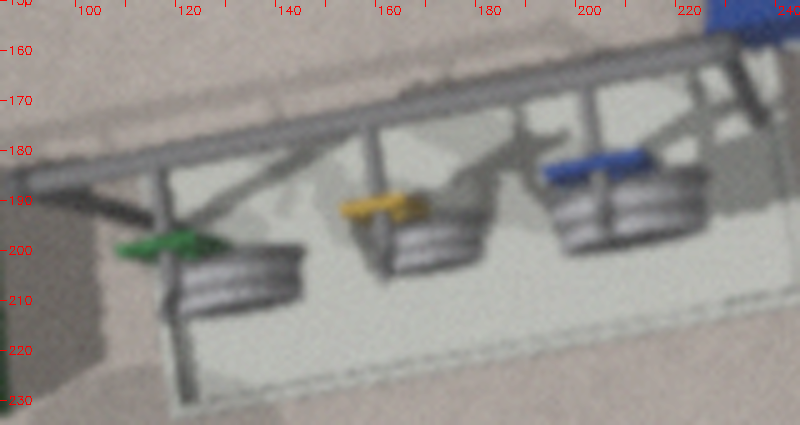

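View pics/c2.png

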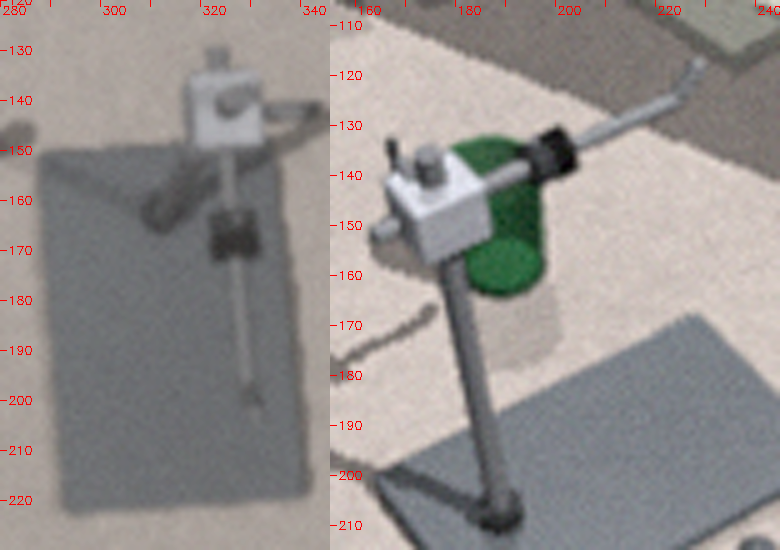

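View pics/c3.png

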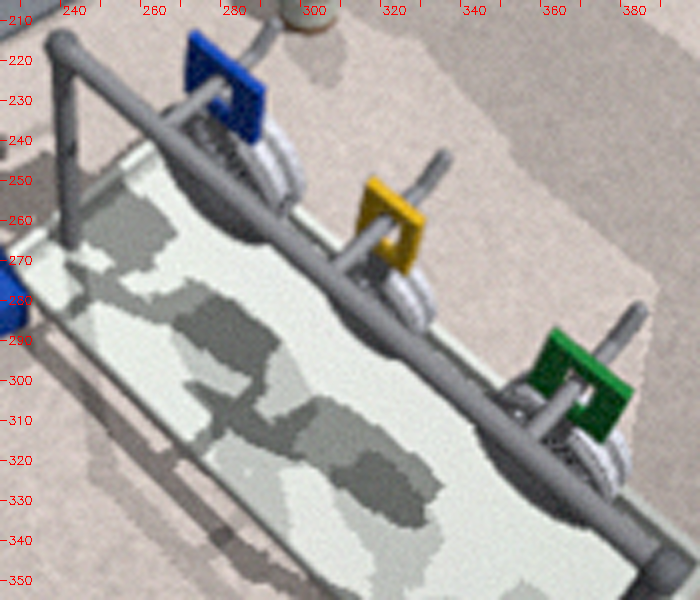

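The crops give pixel-accurate picks: peg tips, bar joints, head corners, rod bend and tip, and the upright's foot and top. Next I'll fit the rack and stand poses from both views.

```bash
cat > h.py <<'E'
import numpy as np,cv2
from scipy.optimize import least_squares
C={n:np.load(n+".npy",allow_pickle=True).item() for n in("scene","top")}
def proj(n,P):
    c=C[n];K=np.array([[c["fx"],0,c["cx"]],[0,c["fy"],c["cy"]],[0,0,1.]])
    return cv2.projectPoints(np.asarray(P,float).reshape(-1,1,3),np.asarray(c["rvec"],float),np.asarray(c["tvec"],float),K,np.array([c["k1"],0,0,0,0.]))[0].reshape(-1,2)
def W(p,L):
    L=np.atleast_2d(L)/1000.;c,s=np.cos(p[2]),np.sin(p[2])
    return np.c_[p[0]+c*L[:,0]-s*L[:,1],p[1]+s*L[:,0]+c*L[:,1],L[:,2]]
def pix(cr,off,k): return np.array(off)+(np.array(cr)+.5)/k-.5
def fit(obs,p0):
    f=lambda p:np.concatenate([(proj(n,W(p,L))-uv).ravel() for n,L,uv in obs])
    r=least_squares(f,p0,loss="soft_l1");return r.x,f(r.x).reshape(-1,2)
E
python3 - <<'E'
from h import *
t=lambda c:pix(c,(85,150),5); s=lambda c:pix(c,(225,205),4)
O=[]
for y,tj,tt,th,sj,st in((100,(159,163),(170,310),(174,244),(530,440),(641,308)),(0,(372,118),(385,273),(384,208),(335,268),(447,155)),(-100,(587,80),(603,220),(597,165),(165,125),(275,25))):
    O+=[("top",(0,y,190),t(tj)),("top",(-74,y,202),t(tt)),("top",(-40,y,204),t(th)),("scene",(0,y,190),s(sj)),("scene",(-74,y,202),s(st))]
for y,w,cs in((100,19,((556,328),(633,388),(605,443),(530,385))),(0,15,((372,178),(425,215),(408,276),(357,235))),(-100,23,((192,32),(266,92),(258,143),(188,85)))):
    O.append(("scene",(-37,y,194-12),s(np.mean(cs,0))))
p,r=fit(O,[.6,.2,0.1]);print("rack",p.round(4));
for o,e in zip(O,r):print(o[0],o[1],e.round(1))
t=lambda c:pix(c,(280,120),5); s=lambda c:pix((c[0]-330,c[1]),(155,105),5)
O=[("top",(0,0,12),t((160,215))),("top",(0,0,250),t((235,100))),("top",(-118,0,220),t((249,383))),("top",(-130,0,232),t((254,405))),
("scene",(0,0,12),s((497,515))),("scene",(0,0,250),s((428,152))),("scene",(-118,0,220),s((678,101))),("scene",(-130,0,232),s((699,65)))]
p,r=fit(O,[.6,-.1,0.]);print("stand",p.round(4));
for o,e in zip(O,r):print(o[0],o[1],e.round(1))
print("bend",W(p,(-118,0,224)))
E
```

```text
rack [0.5927 0.1935 0.1911]
top (0, 100, 190) [-1.  -0.4]
top (-74, 100, 202) [-1.2  1.8]
top (-40, 100, 204) [-4.3 -0.1]
scene (0, 100, 190) [-1.5 -0.8]
scene (-74, 100, 202) [ 0.4 -1.2]
top (0, 0, 190) [-1.3  0.4]
top (-74, 0, 202) [-0.7  1. ]
top (-40, 0, 204) [-3.  -1.2]
scene (0, 0, 190) [-1.1  0.3]
scene (-74, 0, 202) [ 0.2 -1.1]
top (0, -100, 190) [-1.2 -0.3]
top (-74, -100, 202) [0.1 3.2]
top (-40, -100, 204) [-1.4 -1. ]
scene (0, -100, 190) [-0.5 -0.4]
scene (-74, -100, 202) [ 0.9 -1.8]
scene (-37, 100, 182) [-1.1 -0.4]
scene (-37, 0, 182) [-1.1 -0.1]
scene (-37, -100, 182) [-1.4 -0.1]
stand [ 0.6566 -0.1756  0.0682]
top (0, 0, 12) [-0.  -0.6]
top (0, 0, 250) [-0.5 -1.1]
top (-118, 0, 220) [-0.8  0.3]
top (-130, 0, 232) [-0.3  1. ]
scene (0, 0, 12) [ 0.9 -0.2]
scene (0, 0, 250) [-0.4 -1. ]
scene (-118, 0, 220) [-0.5 -1.2]
scene (-130, 0, 232) [-0.4 -0.4]
bend [[ 0.53891058 -0.18362436  0.224     ]]
```

```bash
cat >> h.py <<'E'
def hulls(n,pr):
    im=cv2.cvtColor(np.ascontiguousarray(C[n]["frame"]),cv2.COLOR_RGB2HSV);out={}
    for k,lo,hi,y,w in(("g",(55,110,40),(85,255,255),100,38),("y",(15,120,80),(32,255,255),0,30),("b",(105,140,40),(125,255,255),-100,46)):
        box=W(pr,[(-40+a*3,y+b*w/2,z) for a in(-1,1) for b in(-1,1) for z in(160,204)])
        h=cv2.convexHull(proj(n,box).astype(np.float32))
        m=cv2.inRange(im,lo,hi);x,y0,ww,hh=cv2.boundingRect(h)
        q=np.zeros_like(m);q[y0-7:y0+hh+7,x-7:x+ww+7]=m[y0-7:y0+hh+7,x-7:x+ww+7]
        g=cv2.convexHull(cv2.findNonZero(q)).astype(np.float32)
        c=lambda a:(lambda M:np.array([M["m10"],M["m01"]])/M["m00"])(cv2.moments(a))
        out[k]=(c(g),c(h),cv2.contourArea(g),cv2.contourArea(h),cv2.boundingRect(g),cv2.boundingRect(h))
    return out
E
python3 - <<'E'
from h import *
for n in C:
    R=cv2.Rodrigues(np.asarray(C[n]["rvec"],float))[0];print(n,"cam",(-R.T@C[n]["tvec"]).round(3))
pr=np.array([.5927,.1935,.1911])
for n in C:
    for k,v in hulls(n,pr).items():print(n,k,(v[0]-v[1]).round(2),v[2:])
f=lambda p:np.concatenate([v[0]-v[1] for k,v in hulls("scene",p).items()])
r=least_squares(f,pr,diff_step=1e-3);print("scene fit",r.x.round(4),r.fun.round(2))
g=lambda p:np.concatenate([f(p)]+[(v[0]-v[1])[:1] for k,v in hulls("top",p).items()])
r=least_squares(g,pr,diff_step=1e-3);print("both",r.x.round(4),r.fun.round(2))
E
```

```text
scene cam [0.837 0.415 0.762]
top cam [ 0.457 -0.052  0.964]
scene g [-0.68  1.55] (356.0, 429.276894713752, (357, 288, 26, 27), (356, 284, 29, 31))
scene y [-0.13  0.74] (220.5, 289.0611713803373, (314, 249, 17, 25), (313, 246, 20, 28))
scene b [-0.05  1.25] (287.5, 362.7664905579295, (272, 213, 19, 28), (270, 210, 22, 31))
top g [-0.96 -0.94] (6.0, 116.08015861321473, (113, 197, 9, 4), (106, 195, 25, 9))
top y [-0.88 -0.41] (24.0, 92.43159831559751, (154, 189, 12, 4), (151, 187, 20, 8))
top b [ 1.29 -0.66] (9.0, 130.74713345372584, (198, 181, 14, 4), (192, 178, 24, 10))
scene fit [0.5946 0.1947 0.1852] [-0.25  0.02  0.18 -0.38  0.09  0.45]
both [0.5945 0.1942 0.1822] [-0.01  0.1   0.27 -0.2   0.05  0.7  -0.5  -0.44  1.68]
```

```bash
python3 - <<'E'
from h import *
pr=[.5944,.1943,.186];ps=[.6566,-.1756,.0682]
t=np.linspace(0,2*np.pi,40)
def ov(n,x0,y0,w,h,k):
    c=cv2.resize(C[n]["frame"][y0:y0+h,x0:x0+w,::-1],None,fx=k,fy=k,interpolation=cv2.INTER_CUBIC)
    c=np.clip(c*1.3,0,255).astype(np.uint8)
    def pl(P,col,cl=False):
        u=((proj(n,P)-(x0,y0)+.5)*k-.5).round().astype(np.int32);cv2.polylines(c,[u],cl,col,1,cv2.LINE_AA)
    for y,w_,d,dp in((100,38,70,23),(0,30,58,20),(-100,46,82,26)):
        pl(W(pr,[(0,y,190),(-62,y,190),(-74,y,202)]),(0,255,255))
        pl(W(pr,[(-37,y-w_/2,204),(-37,y+w_/2,204),(-37,y+w_/2,160),(-37,y-w_/2,160)]),(255,0,255),True)
        pl(W(pr,np.c_[np.full(40,-40),y+d/2*np.cos(t),109+d/2*np.sin(t)]),(0,255,0),True)
    pl(W(pr,[(0,165,190),(0,-165,190)]),(0,255,255))
    pl(W(ps,[(0,0,12),(0,0,250)]),(0,255,255));pl(W(ps,[(0,0,220),(-118,0,220),(-130,0,232)]),(0,255,255))
    for L in(40,55,70):pl(W(ps,np.c_[np.full(40,-118+L),11*np.cos(t),220+11*np.sin(t)]),(0,(L-40)*8,255),True)
    return c
a=ov("top",85,150,160,75,4);b=np.hstack([ov("top",300,120,40,70,5),ov("scene",165,105,75,70,5)]);d=ov("scene",260,205,120,120,4)
b=cv2.resize(b,None,fx=.9,fy=.9)
cv2.imwrite("pics/o1.png",np.vstack([a[:,:640],cv2.copyMakeBorder(b[:300],0,300-min(300,b.shape[0]),0,640-b.shape[1],0)])) 
cv2.imwrite("pics/o2.png",d)
E
```

```text
(no output)
```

View pics/o1.png

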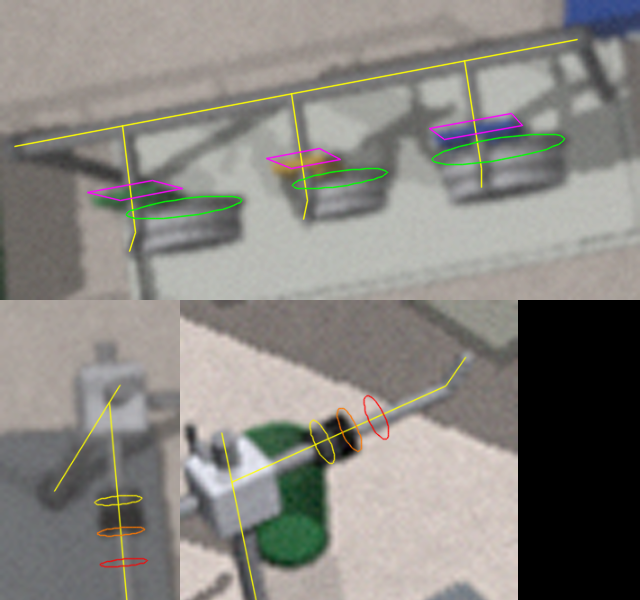

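Both overlays agree with the fits to about 1–2 px. The rubber stop's face appears about 53 mm behind the bend. I'm taking the rack at (0.593, 0.193, yaw 0.187) and the hook bend at (0.539, -0.184, yaw 0.068). Next, move to the yellow strainer.

drive_tool --targets '[[[0,0,0.33,0,0,0,0.75],[0,0,0.33,0,0,0,0.75],[0,0,0.33,0,0,0,0.75],[0.13,0.28,0.12,0,0,-0.006,0.75],[0.13,0.28,0.12,0,0,-0.006,0.75],[0.13,0.28,0.12,0,0,-0.006,0.75],[0.14,0.3,0,0,0,-0.006,0.75],[0.14,0.3,0,0,0,-0.006,0.75],[0.14,0.3,0,0,0,-0.006,0.75],[0.14,0.3,0,0,0,-0.006,0.75]]]' --newtons 15

```text
t: 0.93
tool_pos: [0.3041, -0.3488, 0.3764]
tcp_rot: [0.994, 0.112, 0.0, -0.0]
contact_force: [0.5, -0.5, -0.2]
finger_gap: 0.069
gripper_force: 0.0
```

drive_tool --targets '[[[0.14,0.3,0,0,0,-0.006,0.75],[0.14,0.3,0,0,0,-0.006,0.75],[0.14,0.3,0,0,0,-0.006,0.75],[0.14,0.3,0,0,0,-0.0015,0.75],[0.14,0.3,0,0,0,0,0.75],[0.14,0.3,0,0,0,0,0.75],[0.14,0.3,0,0,0,0,0.75],[0.14,0.3,0,0,0,0,0.75],[0.14,0.3,0,0,0,0,0.75],[0.14,0.3,0,0,0,0,0.75]]]'

```text
t: 1.77
tool_pos: [0.4721, 0.0114, 0.3765]
tcp_rot: [0.996, 0.093, -0.0, 0.0]
contact_force: [1.0, -0.0, 0.5]
finger_gap: 0.069
gripper_force: 0.0
```

drive_tool --targets '[[[0.113,0.242,-0.15,0,0,0,0.75],[0.113,0.242,-0.15,0,0,0,0.75],[0.113,0.242,-0.15,0,0,0,0.75],[0.113,0.242,-0.15,0,0,0,0.75],[0.113,0.242,-0.15,0,0,0,0.75],[0.113,0.242,-0.15,0,0,0,0.75],[0,0,-0.24,0,0,0,0.75],[0,0,-0.24,0,0,0,0.75],[0,0,-0.18,0,0,0,0.75],[0,0,-0.18,0,0,0,0.75]]]'

```text
t: 2.6
tool_pos: [0.5525, 0.1837, 0.1658]
tcp_rot: [0.996, 0.093, -0.001, 0.0]
contact_force: [0.3, -0.0, 1.2]
finger_gap: 0.0687
gripper_force: 0.0
```

drive_tool --targets '[[[0,0,0,0,0,0,0.6],[0,0,0,0,0,0,0.45],[0,0,0,0,0,0,0.38],[0,0,0,0,0,0,0.35],[0,0,0,0,0,0,0.33],[0,0,0,0,0,0,0.2],[0,0,0,0,0,0,0.2],[0,0,0,0,0,0,0.2]]]'

```text
t: 3.27
tool_pos: [0.5539, 0.1838, 0.1688]
tcp_rot: [0.996, 0.093, 0.001, -0.0]
contact_force: [-0.9, 0.6, 5.2]
finger_gap: 0.0295
gripper_force: 15.0
```

```bash
python3 - <<'E'
from plant import arm,cams
import cv2,numpy as np
a=cams.snapshot("scene")["frame"][170:340,200:400,::-1]
cv2.imwrite("pics/g1.png",cv2.resize(np.clip(a*1.2,0,255).astype(np.uint8),None,fx=3.5,fy=3.5,interpolation=cv2.INTER_CUBIC))
o=arm.observe();print({k:np.round(v,3) for k,v in o.items()})
E
```

```text
{'t': np.float64(3.317), 'joints': array([0.318, 0.336, 1.769, 0.   , 1.035, 1.703]), 'joint_vel': array([ 0.001,  0.001, -0.001,  0.   ,  0.   , -0.001]), 'tau': array([-1.5300e-01, -5.2268e+01, -2.8768e+01, -8.4000e-02, -1.8700e-01,
        1.0000e-03]), 'tool_pos': array([0.554, 0.184, 0.169]), 'tcp_rot': array([ 0.996,  0.093,  0.001, -0.   ]), 'contact_force': array([-0.035, -0.06 ,  6.718]), 'ft_torque': array([0.038, 0.081, 0.009]), 'gripper_force': np.float64(15.0), 'finger_gap': np.float64(0.03)}
```

View pics/g1.png

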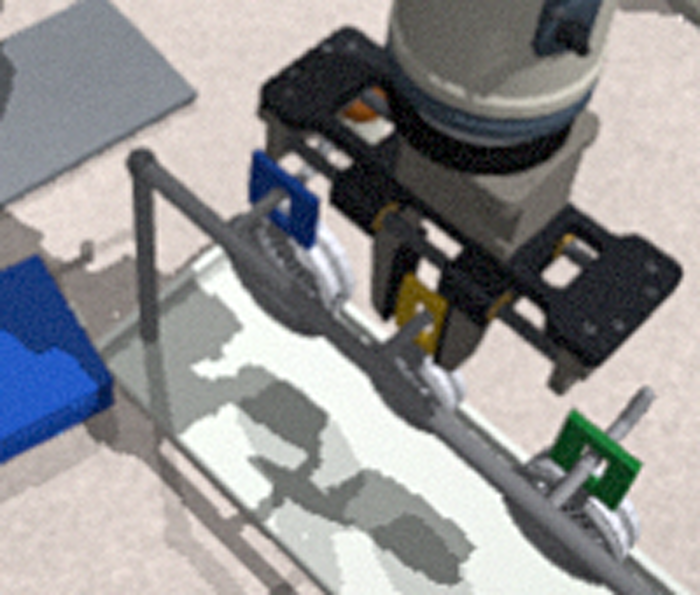

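Yellow is gripped: the fingers straddle its head, the gap is 29.5 mm, and the peg shows between them at about (425,320). Lifting 15 mm and backing off the peg.

drive_tool --targets '[[[0,0,0.04,0,0,0,0.2],[0,0,0.045,0,0,0,0.2],[0,0,0.04,0,0,0,0.2],[0,0,0,0,0,0,0.2]]]' --newtons 25

```text
t: 3.65
tool_pos: [0.5537, 0.1838, 0.1839]
tcp_rot: [0.996, 0.093, 0.001, -0.0]
contact_force: [-0.1, 1.5, -0.1]
finger_gap: 0.0296
gripper_force: 25.0
```

drive_tool --targets '[[[-0.1,-0.02,0,0,0,0,0.2],[-0.14,-0.026,0,0,0,0,0.2],[-0.14,-0.026,0,0,0,0,0.2],[-0.14,-0.026,0,0,0,0,0.2],[-0.1,-0.02,0.05,0,0,0,0.2],[-0.1,-0.02,0.1,0,0,0,0.2],[-0.05,-0.01,0.2,0,0,0,0.2],[0,0,0.25,0,0,0,0.2],[0,-0.1,0.15,0,0,0,0.2],[0,-0.2,0,0,0,0,0.2]]]'

```text
t: 4.48
tool_pos: [0.4631, 0.1313, 0.277]
tcp_rot: [0.996, 0.094, 0.003, -0.001]
contact_force: [1.5, 0.2, -0.5]
finger_gap: 0.0297
gripper_force: 25.0
```

drive_tool --targets '[[[0.031,-0.264,0,0,0,-0.0059,0.2],[0.031,-0.264,0,0,0,-0.0059,0.2],[0.031,-0.264,0,0,0,-0.0059,0.2],[0.031,-0.264,0,0,0,-0.0059,0.2],[0.031,-0.264,0,0,0,-0.0059,0.2],[0.031,-0.264,0,0,0,-0.0059,0.2],[0.031,-0.264,0,0,0,-0.0059,0.2],[0.031,-0.264,0,0,0,-0.0059,0.2],[0.031,-0.264,0,0,0,-0.0059,0.2],[0,-0.2,0,0,0,-0.0059,0.2]]]'

```text
t: 5.32
tool_pos: [0.4946, -0.1819, 0.2729]
tcp_rot: [0.999, 0.033, 0.0, 0.0]
contact_force: [0.1, 0.4, -0.4]
finger_gap: 0.03
gripper_force: 25.0
```

drive_tool --targets '[[[0,-0.05,-0.15,0,0,0,0.2],[0,0,-0.15,0,0,0,0.2],[0,0,-0.15,0,0,0,0.2],[0,0,-0.07,0,0,0,0.2],[0,0,0,0,0,0,0.2],[0,0,0,0,0,0,0.2]]]'

```text
t: 5.82
tool_pos: [0.4943, -0.1852, 0.2105]
tcp_rot: [0.999, 0.034, -0.0, -0.0]
contact_force: [0.8, 1.0, -0.6]
finger_gap: 0.0299
gripper_force: 25.0
```

```bash
python3 - <<'E'
from plant import arm,cams
import cv2,numpy as np
f=lambda a,k:cv2.resize(np.clip(a[:,:,::-1]*1.25,0,255).astype(np.uint8),None,fx=k,fy=k,interpolation=cv2.INTER_CUBIC)
a=f(cams.snapshot("scene")["frame"][70:190,150:260],5)
b=f(cams.snapshot("top")["frame"][120:240,300:350],5)
cv2.imwrite("pics/g2.png",np.hstack([a,b]))
o=arm.observe();print({k:np.round(o[k],4) for k in("tool_pos","tcp_rot","contact_force","ft_torque")})
E
```

```text
{'tool_pos': array([ 0.4951, -0.1854,  0.2115]), 'tcp_rot': array([9.994e-01, 3.410e-02, 7.000e-04, 3.000e-04]), 'contact_force': array([ 0.534 , -0.115 , -0.2911]), 'ft_torque': array([0.0064, 0.057 , 0.0057])}
```

View pics/g2.png

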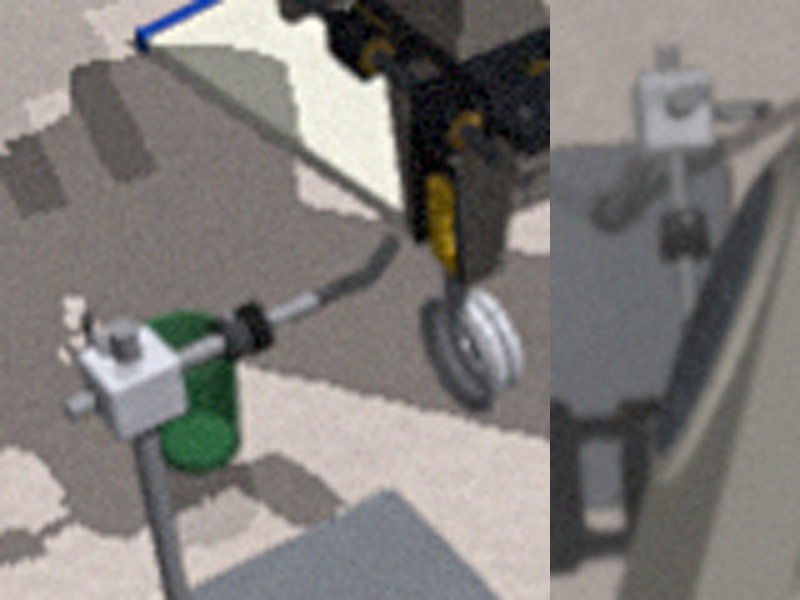

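Yellow hangs straight in front of the hook. In the left crop the hook tip is at (395,240) and the head at (445,220). I'll rise 3 mm and thread it on by feel.

drive_tool --targets '[[[0,-0.01,0.022,0,0,0,0.2],[0.06,0.004,0,0,0,0,0.2],[0.06,0.004,0,0,0,0,0.2],[0.06,0.004,0,0,0,0,0.2],[0.04,0.003,0,0,0,0,0.2],[0.04,0.003,0,0,0,0,0.2],[0,0,0,0,0,0,0.2],[0,0,0,0,0,0,0.2]]]'

```text
t: 6.58
tool_pos: [0.5257, -0.1842, 0.2127]
tcp_rot: [0.999, 0.034, -0.0, -0.0]
contact_force: [-0.1, 0.1, -0.9]
finger_gap: 0.0299
gripper_force: 25.0
```

drive_tool --targets '[[[0.04,0.003,0,0,0,0,0.2],[0.04,0.003,0,0,0,0,0.2],[0.04,0.003,0,0,0,0,0.2],[0.04,0.003,0,0,0,0,0.2],[0.02,0.001,0,0,0,0,0.2],[0,0,0,0,0,0,0.2],[0,0,0,0,0,0,0.2]]]'

```text
t: 7.17
tool_pos: [0.5472, -0.1827, 0.2129]
tcp_rot: [0.999, 0.034, -0.0, -0.0]
contact_force: [-0.7, 0.0, -0.7]
finger_gap: 0.0295
gripper_force: 25.0
```

drive_tool --targets '[[[0,0.012,0,0,0,0,0.2],[0,0.013,0,0,0,0,0.2],[0,0,0,0,0,0,0.2],[0,0,0,0,0,0,0.2]]]'

```text
t: 7.5
tool_pos: [0.547, -0.1799, 0.213]
tcp_rot: [0.999, 0.034, -0.0, 0.0]
contact_force: [-0.5, -1.5, -2.2]
finger_gap: 0.0292
gripper_force: 25.0
```

drive_tool --targets '[[[0,-0.025,0,0,0,0,0.2],[0,-0.012,0,0,0,0,0.2],[0,-0.013,0,0,0,0,0.2],[0,0,0,0,0,0,0.2],[0,0,0,0,0,0,0.2]]]'

```text
t: 7.92
tool_pos: [0.5472, -0.1853, 0.2131]
tcp_rot: [0.999, 0.034, 0.0, -0.0]
contact_force: [0.6, 4.1, 1.2]
finger_gap: 0.0291
gripper_force: 25.0
```

drive_tool --targets '[[[0,0.028,0,0,0,0,0.2],[0,0,-0.03,0,0,0,0.2],[0,0,-0.03,0,0,0,0.2],[0,0,-0.03,0,0,0,0.2],[0,0,-0.02,0,0,0,0.2],[0,0,0,0,0,0,0.2],[0,0,0,0,0,0,0.2]]]'

```text
t: 8.5
tool_pos: [0.5471, -0.1825, 0.1996]
tcp_rot: [0.999, 0.034, -0.0, -0.0]
contact_force: [-0.5, 0.7, -1.4]
finger_gap: 0.0297
gripper_force: 25.0
```

drive_tool --targets '[[[0,0,-0.006,0,0,0,0.2],[0,0,0,0,0,0,0.2],[0,0,0,0,0,0,0.2]]]'

```text
t: 8.75
tool_pos: [0.5472, -0.1824, 0.1991]
tcp_rot: [0.999, 0.034, 0.0, 0.0]
contact_force: [-0.1, 0.4, -1.1]
finger_gap: 0.0304
gripper_force: 25.0
```

drive_tool --targets '[[[0,0,-0.006,0,0,0,0.2],[0,0,0,0,0,0,0.2],[0,0,0,0,0,0,0.2]]]'

```text
t: 9.0
tool_pos: [0.5473, -0.1825, 0.1988]
tcp_rot: [0.999, 0.034, 0.0, 0.0]
contact_force: [-0.9, 0.4, 3.7]
finger_gap: 0.0299
gripper_force: 25.0
```

drive_tool --targets '[[[0,0,0.007,0,0,0,0.2],[0.05,0.0034,0,0,0,0,0.2],[0.07,0.0048,0,0,0,0,0.2],[0.07,0.0048,0,0,0,0,0.2],[0.05,0.0034,0,0,0,0,0.2],[0.02,0.0014,0,0,0,0,0.2],[0,0,0,0,0,0,0.2],[0,0,0,0,0,0,0.2]]]'

```text
t: 9.67
tool_pos: [0.5786, -0.1802, 0.1991]
tcp_rot: [0.999, 0.034, -0.0, -0.0]
contact_force: [0.5, -0.8, -0.4]
finger_gap: 0.0295
gripper_force: 25.0
```

drive_tool --targets '[[[0.01,0.0007,0,0,0,0,0.2],[0.01,0.0007,0,0,0,0,0.2],[0.005,0.0003,0,0,0,0,0.2],[0,0,0,0,0,0,0.2]]]'

```text
t: 10.0
tool_pos: [0.5814, -0.1801, 0.1993]
tcp_rot: [0.999, 0.034, 0.0, 0.0]
contact_force: [0.1, 0.2, -0.4]
finger_gap: 0.0295
gripper_force: 25.0
```

drive_tool --targets '[[[0.01,0.0007,0,0,0,0,0.2],[0.01,0.0007,0,0,0,0,0.2],[0.005,0.0003,0,0,0,0,0.2],[0,0,0,0,0,0,0.2]]]'

```text
t: 10.33
tool_pos: [0.5845, -0.1798, 0.1992]
tcp_rot: [0.999, 0.034, 0.0, 0.0]
contact_force: [1.4, 0.7, -1.0]
finger_gap: 0.0297
gripper_force: 25.0
```

drive_tool --targets '[[[0.01,0.0007,0,0,0,0,0.2],[0.01,0.0007,0,0,0,0,0.2],[0,0,0,0,0,0,0.2]]]'

```text
t: 10.58
tool_pos: [0.587, -0.1797, 0.1993]
tcp_rot: [0.999, 0.034, 0.0, 0.0]
contact_force: [-0.7, 0.7, -1.2]
finger_gap: 0.0298
gripper_force: 25.0
```

drive_tool --targets '[[[0.01,0.0007,0,0,0,0,0.2],[0.01,0.0007,0,0,0,0,0.2],[0,0,0,0,0,0,0.2]]]'

```text
t: 10.83
tool_pos: [0.5894, -0.1795, 0.1992]
tcp_rot: [0.999, 0.034, 0.0, 0.0]
contact_force: [0.1, -0.2, -1.1]
finger_gap: 0.0296
gripper_force: 25.0
```

drive_tool --targets '[[[0.01,0.0007,0,0,0,0,0.2],[0.01,0.0007,0,0,0,0,0.2],[0,0,0,0,0,0,0.2]]]'

```text
t: 11.08
tool_pos: [0.5912, -0.1794, 0.1991]
tcp_rot: [0.999, 0.034, -0.001, -0.0]
contact_force: [-3.6, -0.4, 0.5]
finger_gap: 0.0292
gripper_force: 25.0
```

drive_tool --targets '[[[0.01,0.0007,0,0,0,0,0.2],[0.01,0.0007,0,0,0,0,0.2],[0,0,0,0,0,0,0.2]]]'

```text
t: 11.33
tool_pos: [0.5926, -0.1792, 0.1991]
tcp_rot: [0.999, 0.034, -0.002, -0.0]
contact_force: [-8.7, 0.4, 3.8]
finger_gap: 0.0295
gripper_force: 25.0
```

drive_tool --targets '[[[0,0,0,0,0,0,0.2],[0,0,0,0,0,0,0.2],[0,0,0,0,0,0,0.2],[0,0,0,0,0,0,0.2],[-0.014,-0.001,0,0,0,0,0.2],[-0.011,-0.0007,-0.003,0,0,0,0.2],[0,0,0,0,0,0,0.2],[0,0,0,0,0,0,0.2]]]'

```text
t: 12.0
tool_pos: [0.5909, -0.1794, 0.199]
tcp_rot: [0.999, 0.034, -0.0, -0.0]
contact_force: [-2.9, -0.4, 0.9]
finger_gap: 0.0297
gripper_force: 25.0
```

drive_tool --targets '[[[-0.007,-0.0005,-0.002,0,0,0,0.2],[0,0,0,0,0,0,0.2],[0,0,0,0,0,0,0.4],[0,0,0,0,0,0,0.6],[0,0,0,0,0,0,0.75],[0,0,0,0,0,0,0.75],[0,0,0,0,0,0,0.75]]]'

```text
t: 12.58
tool_pos: [0.5902, -0.1794, 0.1986]
tcp_rot: [0.999, 0.034, 0.0, -0.0]
contact_force: [0.6, -0.2, 0.1]
finger_gap: 0.061
gripper_force: 0.0
```

drive_tool --targets '[[[0,0,0.1,0,0,0,0.75],[0,0,0.15,0,0,0,0.75],[0,0,0.2,0,0,0,0.75],[0,0,0.3,0,0,0,0.75],[0,0,0.3,0,0,0,0.75],[-0.1,0.25,0.2,0,0,0,0.75],[-0.05,0.33,0,0,0,0.006,0.75],[-0.04,0.33,0,0,0,0.006,0.75],[-0.03,0.33,0,0,0,0.006,0.75],[-0.03,0.33,0,0,0,0.006,0.75]]]'

```text
t: 13.42
tool_pos: [0.5596, 0.0105, 0.3501]
tcp_rot: [0.998, 0.058, 0.001, -0.0]
contact_force: [0.7, 0.4, 0.5]
finger_gap: 0.0691
gripper_force: 0.0
```

```bash
python3 - <<'E'
from plant import arm,cams
import cv2,numpy as np
f=lambda a,k:cv2.resize(np.clip(a[:,:,::-1]*1.25,0,255).astype(np.uint8),None,fx=k,fy=k,interpolation=cv2.INTER_CUBIC)
a=f(cams.snapshot("scene")["frame"][90:210,150:250],5)
b=f(cams.snapshot("top")["frame"][120:240,295:350],5)
cv2.imwrite("pics/g3.png",np.hstack([a,b]))
E
```

View pics/g3.png

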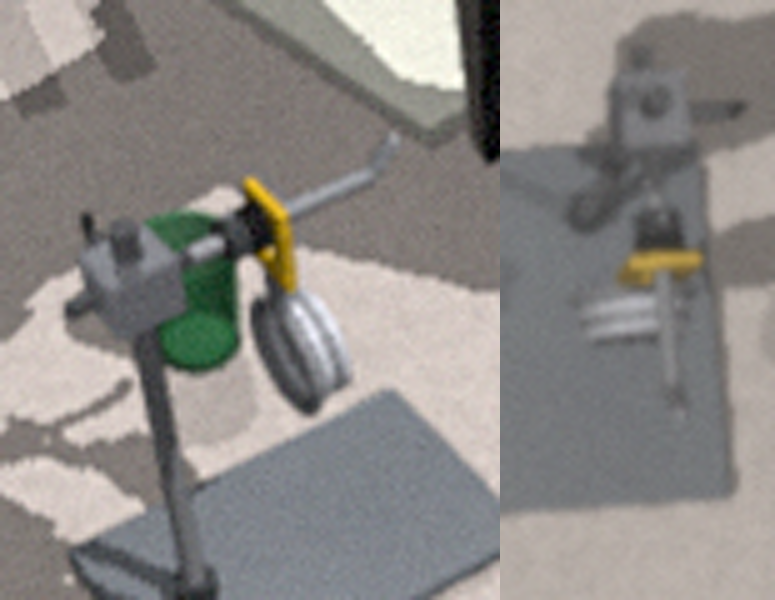

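Yellow hangs upright, flat against the black stop. In the left crop its head is at (270,235) and the stop at (240,230). Now the green one.

drive_tool --targets '[[[-0.026,0.284,0,0,0,0.0044,0.75],[-0.026,0.284,0,0,0,0.0044,0.75],[-0.026,0.284,0,0,0,0.0044,0.75],[-0.026,0.284,0,0,0,0.0044,0.75],[-0.026,0.284,0,0,0,0.0044,0.75],[-0.026,0.284,0,0,0,0.0044,0.75],[-0.026,0.284,0,0,0,0.0044,0.75],[-0.026,0.284,-0.1,0,0,0.0044,0.75],[0,0,-0.2,0,0,0,0.75],[0,0,-0.2,0,0,0,0.75]]]' --newtons 15

```text
t: 14.35
tool_pos: [0.5358, 0.2833, 0.2893]
tcp_rot: [0.996, 0.094, 0.001, -0.0]
contact_force: [-0.1, -0.6, -0.3]
finger_gap: 0.0691
gripper_force: 0.0
```

drive_tool --targets '[[[0,0,-0.25,0,0,0,0.75],[0,0,-0.25,0,0,0,0.75],[0,0,-0.2,0,0,0,0.75],[0,0,-0.2,0,0,0,0.75],[0,0,-0.1,0,0,0,0.75],[0,0,0,0,0,0,0.6],[0,0,0,0,0,0,0.5],[0,0,0,0,0,0,0.45],[0,0,0,0,0,0,0.42],[0,0,0,0,0,0,0.3]]]'

```text
t: 15.18
tool_pos: [0.536, 0.2821, 0.1702]
tcp_rot: [0.996, 0.093, 0.001, -0.001]
contact_force: [-0.2, 1.7, 1.5]
finger_gap: 0.0379
gripper_force: 15.1
```

drive_tool --targets '[[[0,0,0,0,0,0,0.3],[0,0,0,0,0,0,0.3],[0,0,0,0,0,0,0.3]]]'

```text
t: 15.43
tool_pos: [0.536, 0.2822, 0.17]
tcp_rot: [0.996, 0.093, 0.001, -0.001]
contact_force: [0.1, -0.3, 5.9]
finger_gap: 0.038
gripper_force: 15.0
```

drive_tool --targets '[[[0,0,0.04,0,0,0,0.3],[0,0,0.045,0,0,0,0.3],[0,0,0.04,0,0,0,0.3],[0,0,0,0,0,0,0.3]]]' --newtons 25

```text
t: 15.77
tool_pos: [0.5354, 0.2821, 0.1848]
tcp_rot: [0.996, 0.093, 0.0, -0.0]
contact_force: [-1.1, 3.3, 1.7]
finger_gap: 0.0377
gripper_force: 25.0
```

drive_tool --targets '[[[-0.1,-0.02,0,0,0,0,0.3],[-0.14,-0.026,0,0,0,0,0.3],[-0.14,-0.026,0,0,0,0,0.3],[-0.14,-0.026,0,0,0,0,0.3],[-0.1,-0.02,0.05,0,0,0,0.3],[-0.1,-0.02,0.1,0,0,0,0.3],[-0.05,-0.01,0.2,0,0,0,0.3],[0,-0.1,0.25,0,0,0,0.3],[0,-0.2,0.15,0,0,0,0.3],[0,-0.25,0,0,0,0,0.3]]]'

```text
t: 16.6
tool_pos: [0.4449, 0.1988, 0.2784]
tcp_rot: [0.996, 0.094, 0.004, -0.001]
contact_force: [1.1, 0.3, -0.2]
finger_gap: 0.0379
gripper_force: 25.0
```

drive_tool --targets '[[[0.038,-0.29,0,0,0,-0.0054,0.3],[0.038,-0.29,0,0,0,-0.0054,0.3],[0.038,-0.29,0,0,0,-0.0054,0.3],[0.038,-0.29,0,0,0,-0.0054,0.3],[0.038,-0.29,0,0,0,-0.0054,0.3],[0.038,-0.29,0,0,0,-0.0054,0.3],[0.038,-0.29,0,0,0,-0.0054,0.3],[0.038,-0.29,0,0,0,-0.0054,0.3],[0.038,-0.29,0,0,0,-0.0054,0.3],[0.038,-0.29,0,0,0,-0.0054,0.3]]]'

```text
t: 17.43
tool_pos: [0.4882, -0.1523, 0.2744]
tcp_rot: [0.999, 0.039, 0.0, 0.0]
contact_force: [0.5, 0.4, -1.4]
finger_gap: 0.0376
gripper_force: 25.0
```

drive_tool --targets '[[[0.038,-0.2,-0.1,0,0,-0.0054,0.3],[0,-0.1,-0.1,0,0,0,0.3],[0,0,-0.15,0,0,0,0.3],[0,0,-0.1,0,0,0,0.3],[0,0,-0.06,0,0,0,0.3],[0,0,0,0,0,0,0.3],[0,0,0,0,0,0,0.3]]]'

```text
t: 18.02
tool_pos: [0.4928, -0.1857, 0.2125]
tcp_rot: [0.999, 0.034, -0.0, -0.0]
contact_force: [0.5, -0.1, -1.0]
finger_gap: 0.0375
gripper_force: 25.0
```

drive_tool --targets '[[[0,-0.003,0.021,0,0,0,0.3],[0.06,0.004,0,0,0,0,0.3],[0.06,0.004,0,0,0,0,0.3],[0.06,0.004,0,0,0,0,0.3],[0.05,0.0035,0,0,0,0,0.3],[0.05,0.0035,0,0,0,0,0.3],[0,0,0,0,0,0,0.3],[0,0,0,0,0,0,0.3]]]'

```text
t: 18.68
tool_pos: [0.5268, -0.1841, 0.2147]
tcp_rot: [0.999, 0.034, -0.0, -0.0]
contact_force: [0.2, -0.6, -0.6]
finger_gap: 0.0378
gripper_force: 25.0
```

drive_tool --targets '[[[0.04,0.003,0,0,0,0,0.3],[0.04,0.003,0,0,0,0,0.3],[0.04,0.003,0,0,0,0,0.3],[0.04,0.003,0,0,0,0,0.3],[0,0,0,0,0,0,0.3],[0,0,0,0,0,0,0.3]]]'

```text
t: 19.18
tool_pos: [0.546, -0.1827, 0.2148]
tcp_rot: [0.999, 0.034, -0.0, -0.0]
contact_force: [0.2, -0.5, -0.7]
finger_gap: 0.0376
gripper_force: 25.0
```

drive_tool --targets '[[[0,0.002,-0.03,0,0,0,0.3],[0,0,-0.03,0,0,0,0.3],[0,0,-0.03,0,0,0,0.3],[0,0,-0.023,0,0,0,0.3],[0,0,0,0,0,0,0.3],[0,0,0,0,0,0,0.3]]]'

```text
t: 19.68
tool_pos: [0.5455, -0.1826, 0.2011]
tcp_rot: [0.999, 0.034, -0.0, -0.0]
contact_force: [0.1, -0.0, -0.6]
finger_gap: 0.0378
gripper_force: 25.0
```

drive_tool --targets '[[[0,0,-0.006,0,0,0,0.3],[0,0,0,0,0,0,0.3],[0,0,0,0,0,0,0.3]]]'

```text
t: 19.93
tool_pos: [0.5458, -0.1826, 0.2008]
tcp_rot: [0.999, 0.034, 0.0, 0.0]
contact_force: [0.6, 0.1, -0.7]
finger_gap: 0.0375
gripper_force: 25.0
```

drive_tool --targets '[[[0,0,-0.005,0,0,0,0.3],[0,0,0,0,0,0,0.3],[0,0,0,0,0,0,0.3]]]'

```text
t: 20.18
tool_pos: [0.5459, -0.1826, 0.2002]
tcp_rot: [0.999, 0.034, 0.0, 0.0]
contact_force: [0.2, -0.3, 1.0]
finger_gap: 0.0378
gripper_force: 25.0
```

drive_tool --targets '[[[0,0,0.005,0,0,0,0.3],[0.03,0.0021,0,0,0,0,0.3],[0.03,0.0021,0,0,0,0,0.3],[0.03,0.0021,0,0,0,0,0.3],[0.03,0.0021,0,0,0,0,0.3],[0.02,0.0014,0,0,0,0,0.3],[0.01,0.0007,0,0,0,0,0.3],[0,0,0,0,0,0,0.3],[0,0,0,0,0,0,0.3]]]'

```text
t: 20.93
tool_pos: [0.5637, -0.1813, 0.2006]
tcp_rot: [0.999, 0.034, -0.0, -0.0]
contact_force: [-0.4, 0.2, -1.1]
finger_gap: 0.0376
gripper_force: 25.0
```

drive_tool --targets '[[[0.02,0.0014,0,0,0,0,0.3],[0.02,0.0014,0,0,0,0,0.3],[0.01,0.0007,0,0,0,0,0.3],[0,0,0,0,0,0,0.3],[0,0,0,0,0,0,0.3]]]'

```text
t: 21.35
tool_pos: [0.5698, -0.1809, 0.2007]
tcp_rot: [0.999, 0.034, 0.0, -0.0]
contact_force: [-0.8, 0.7, -1.3]
finger_gap: 0.0377
gripper_force: 25.0
```

drive_tool --targets '[[[0.02,0.0014,0,0,0,0,0.3],[0.02,0.0014,0,0,0,0,0.3],[0.01,0.0007,0,0,0,0,0.3],[0,0,0,0,0,0,0.3],[0,0,0,0,0,0,0.3]]]'

```text
t: 21.77
tool_pos: [0.5758, -0.1804, 0.2006]
tcp_rot: [0.999, 0.034, -0.0, -0.0]
contact_force: [-0.2, 0.5, -1.2]
finger_gap: 0.0377
gripper_force: 25.0
```

drive_tool --targets '[[[0.01,0.0007,0,0,0,0,0.3],[0.01,0.0007,0,0,0,0,0.3],[0.005,0.0003,0,0,0,0,0.3],[0,0,0,0,0,0,0.3],[0,0,0,0,0,0,0.3]]]'

```text
t: 22.18
tool_pos: [0.5788, -0.1802, 0.2007]
tcp_rot: [0.999, 0.034, -0.0, -0.0]
contact_force: [-0.5, 0.6, -0.1]
finger_gap: 0.0381
gripper_force: 25.0
```

drive_tool --targets '[[[0.01,0.0007,0,0,0,0,0.3],[0.01,0.0007,0,0,0,0,0.3],[0,0,0,0,0,0,0.3],[0,0,0,0,0,0,0.3]]]'

```text
t: 22.52
tool_pos: [0.5812, -0.1801, 0.2007]
tcp_rot: [0.999, 0.034, -0.0, 0.0]
contact_force: [0.4, -0.8, -0.9]
finger_gap: 0.0374
gripper_force: 25.0
```

drive_tool --targets '[[[0.01,0.0007,0,0,0,0,0.3],[0.01,0.0007,0,0,0,0,0.3],[0,0,0,0,0,0,0.3],[0,0,0,0,0,0,0.3]]]'

```text
t: 22.85
tool_pos: [0.5836, -0.1799, 0.2006]
tcp_rot: [0.999, 0.034, -0.0, 0.0]
contact_force: [-0.1, 0.7, -0.4]
finger_gap: 0.0379
gripper_force: 25.0
```

drive_tool --targets '[[[0.01,0.0007,0,0,0,0,0.3],[0.01,0.0007,0,0,0,0,0.3],[0,0,0,0,0,0,0.3],[0,0,0,0,0,0,0.3]]]'

```text
t: 23.18
tool_pos: [0.5855, -0.1798, 0.2006]
tcp_rot: [0.999, 0.034, -0.0, -0.0]
contact_force: [-2.9, -0.1, 0.6]
finger_gap: 0.0379
gripper_force: 25.0
```

drive_tool --targets '[[[0.01,0.0007,0,0,0,0,0.3],[0.005,0.0003,0,0,0,0,0.3],[0,0,0,0,0,0,0.3],[0,0,0,0,0,0,0.3]]]'

```text
t: 23.52
tool_pos: [0.5866, -0.1797, 0.2006]
tcp_rot: [0.999, 0.034, -0.001, -0.0]
contact_force: [-6.4, -1.2, 3.0]
finger_gap: 0.0378
gripper_force: 25.0
```

drive_tool --targets '[[[0.004,0.0003,0,0,0,0,0.3],[0,0,0,0,0,0,0.3],[0,0,0,0,0,0,0.3],[0,0,0,0,0,0,0.3]]]'

```text
t: 23.85
tool_pos: [0.5868, -0.1797, 0.2006]
tcp_rot: [0.999, 0.034, -0.001, -0.0]
contact_force: [-8.4, -0.7, 4.7]
finger_gap: 0.0375
gripper_force: 25.0
```

drive_tool --targets '[[[-0.012,-0.0008,0,0,0,0,0.3],[-0.01,-0.0007,-0.002,0,0,0,0.3],[0,0,-0.002,0,0,0,0.3],[0,0,0,0,0,0,0.3]]]'

```text
t: 24.18
tool_pos: [0.5854, -0.1798, 0.2002]
tcp_rot: [0.999, 0.034, -0.0, -0.0]
contact_force: [-4.0, -0.7, 0.8]
finger_gap: 0.0379
gripper_force: 25.0
```

drive_tool --targets '[[[-0.013,-0.0009,0,0,0,0,0.3],[0,0,0,0,0,0,0.3],[0,0,0,0,0,0,0.3]]]'

```text
t: 24.43
tool_pos: [0.5845, -0.1799, 0.2003]
tcp_rot: [0.999, 0.034, 0.001, 0.0]
contact_force: [-0.3, -0.6, -0.1]
finger_gap: 0.0376
gripper_force: 25.0
```

drive_tool --targets '[[[0,0,0,0,0,0,0.5],[0,0,0,0,0,0,0.65],[0,0,0,0,0,0,0.8],[0,0,0,0,0,0,0.8],[0,0,0.1,0,0,0,0.8],[0,0,0.2,0,0,0,0.8],[0,0,0.3,0,0,0,0.8],[0,0,0.3,0,0,0,0.8],[0,0,0.3,0,0,0,0.8]]]'

```text
t: 25.18
tool_pos: [0.5837, -0.1798, 0.3467]
tcp_rot: [0.999, 0.034, 0.0, 0.0]
contact_force: [1.4, 0.1, 0.1]
finger_gap: 0.0736
gripper_force: 0.0
```

drive_tool --targets '[[[-0.012,0.278,0,0,0,0.0074,0.8],[-0.012,0.278,0,0,0,0.0074,0.8],[-0.012,0.278,0,0,0,0.0074,0.8],[-0.012,0.278,0,0,0,0.0074,0.8],[-0.012,0.278,0,0,0,0.0074,0.8],[-0.012,0.278,0,0,0,0.0074,0.8],[-0.012,0.278,0,0,0,0.0074,0.8],[-0.012,0.278,-0.1,0,0,0.0074,0.8],[0,0,-0.2,0,0,0,0.8],[0,0,-0.2,0,0,0,0.8]]]' --newtons 15

```text
t: 26.02
tool_pos: [0.5731, 0.0892, 0.2854]
tcp_rot: [0.996, 0.094, 0.002, -0.0]
contact_force: [0.0, -0.6, -0.5]
finger_gap: 0.0737
gripper_force: 0.0
```

```bash
python3 - <<'E'
from plant import arm,cams
import cv2,numpy as np
for n in("scene","top"):
    s=cams.snapshot(n); np.save(n+"2.npy",s,allow_pickle=True)
    im=cv2.cvtColor(np.ascontiguousarray(s["frame"]),cv2.COLOR_RGB2HSV)
    for k,lo,hi in(("g",(55,110,40),(85,255,255)),("y",(15,120,60),(32,255,255))):
        m=cv2.inRange(im,lo,hi); N,l,st,c=cv2.connectedComponentsWithStats(m)
        print(n,k,[(st[i].tolist(),c[i].round(1).tolist()) for i in range(1,N) if st[i,4]>15])
print(np.round(arm.observe()["tool_pos"],4))
E
```

```text
scene g [([79, 89, 6, 6, 24], [81.7, 91.5]), ([87, 91, 5, 7, 28], [89.2, 94.0]), ([94, 94, 6, 7, 26], [96.5, 97.1]), ([102, 97, 5, 7, 26], [104.2, 100.1]), ([109, 100, 6, 7, 28], [112.0, 103.0]), ([117, 103, 6, 7, 28], [119.9, 106.2]), ([201, 124, 11, 24, 52], [208.3, 135.1]), ([181, 133, 11, 7, 31], [185.5, 135.3]), ([182, 142, 15, 22, 205], [190.1, 154.0]), ([0, 292, 21, 92, 868], [6.5, 352.1])]
scene y [([199, 126, 11, 23, 106], [204.8, 137.1]), ([254, 134, 7, 8, 19], [256.3, 136.9]), ([318, 146, 10, 7, 43], [322.3, 149.0]), ([310, 173, 5, 9, 16], [311.4, 176.5])]
top g [([0, 197, 20, 46, 556], [7.0, 219.3])]
top y [([24, 124, 9, 16, 104], [28.0, 131.0]), ([322, 171, 12, 2, 22], [327.6, 171.5])]
[0.5704 0.0873 0.2816]
```

Green sits directly on yellow: their blobs touch at (208,135) and (205,137). Now I'll grip the blue one.

drive_tool --targets '[[[0.014,0,-0.22,0,0,0,0.8],[0,0,-0.22,0,0,0,0.8],[0,0,-0.2,0,0,0,0.8],[0,0,-0.18,0,0,0,0.8],[0,0,-0.11,0,0,0,0.8],[0,0,0,0,0,0,0.7],[0,0,0,0,0,0,0.6],[0,0,0,0,0,0,0.55],[0,0,0,0,0,0,0.52],[0,0,0,0,0,0,0.4]]]'

```text
t: 26.95
tool_pos: [0.5752, 0.0871, 0.1742]
tcp_rot: [0.996, 0.093, 0.001, -0.0]
contact_force: [0.2, 0.3, 3.9]
finger_gap: 0.0459
gripper_force: 15.0
```

drive_tool --targets '[[[0,0,0,0,0,0,0.4],[0,0,0,0,0,0,0.4],[0,0,0,0,0,0,0.4]]]'

```text
t: 27.2
tool_pos: [0.5752, 0.0871, 0.1741]
tcp_rot: [0.996, 0.093, 0.001, 0.0]
contact_force: [-0.2, -1.6, 6.6]
finger_gap: 0.0459
gripper_force: 15.0
```

drive_tool --targets '[[[0,0,0.04,0,0,0,0.4],[0,0,0.045,0,0,0,0.4],[0,0,0.04,0,0,0,0.4],[0,0,0,0,0,0,0.4]]]' --newtons 28

```text
t: 27.53
tool_pos: [0.5747, 0.0871, 0.1888]
tcp_rot: [0.996, 0.093, 0.001, -0.0]
contact_force: [0.1, -0.2, -0.8]
finger_gap: 0.0456
gripper_force: 28.0
```

drive_tool --targets '[[[-0.1,-0.02,0,0,0,0,0.4],[-0.14,-0.026,0,0,0,0,0.4],[-0.14,-0.026,0,0,0,0,0.4],[-0.14,-0.026,0,0,0,0,0.4],[-0.1,-0.02,0.05,0,0,0,0.4],[-0.12,-0.02,0.1,0,0,0,0.4],[-0.1,-0.01,0.2,0,0,0,0.4],[-0.05,-0.1,0.25,0,0,0,0.4],[0,-0.2,0.15,0,0,0,0.4],[0,-0.2,0,0,0,0,0.4]]]'

```text
t: 28.37
tool_pos: [0.469, 0.0091, 0.2818]
tcp_rot: [0.996, 0.094, 0.003, 0.0]
contact_force: [0.1, 0.2, -0.2]
finger_gap: 0.0454
gripper_force: 28.0
```

drive_tool --targets '[[[0.03,-0.232,0,0,0,-0.0085,0.4],[0.03,-0.232,0,0,0,-0.0085,0.4],[0.03,-0.232,0,0,0,-0.0085,0.4],[0.03,-0.232,0,0,0,-0.0085,0.4],[0.03,-0.232,0,0,0,-0.0085,0.4],[0.03,-0.232,0,0,0,-0.0085,0.4],[0.03,-0.232,-0.1,0,0,-0.0085,0.4],[0,0,-0.2,0,0,0,0.4],[0,0,-0.1,0,0,0,0.4],[0,0,-0.07,0,0,0,0.4]]]'

```text
t: 29.2
tool_pos: [0.4916, -0.1859, 0.2195]
tcp_rot: [0.999, 0.033, -0.001, -0.0]
contact_force: [0.1, -0.8, -0.8]
finger_gap: 0.0457
gripper_force: 28.0
```

drive_tool --targets '[[[0,0,0,0,0,0,0.4],[0,0,0,0,0,0,0.4],[0,0,0,0,0,0,0.4]]]'

```text
t: 29.45
tool_pos: [0.4932, -0.1855, 0.2221]
tcp_rot: [0.999, 0.034, 0.001, 0.0]
contact_force: [-0.1, 0.1, -1.2]
finger_gap: 0.0457
gripper_force: 28.0
```

drive_tool --targets '[[[0,-0.004,-0.021,0,0,0,0.4],[0.06,0.004,0,0,0,0,0.4],[0.06,0.004,0,0,0,0,0.4],[0.06,0.004,0,0,0,0,0.4],[0.06,0.004,0,0,0,0,0.4],[0.05,0.0035,0,0,0,0,0.4],[0,0,0,0,0,0,0.4],[0,0,0,0,0,0,0.4]]]'

```text
t: 30.12
tool_pos: [0.5276, -0.1837, 0.2184]
tcp_rot: [0.999, 0.034, -0.0, -0.0]
contact_force: [-0.0, 0.6, -1.2]
finger_gap: 0.0452
gripper_force: 28.0
```

drive_tool --targets '[[[0.04,0.003,0,0,0,0,0.4],[0.04,0.003,0,0,0,0,0.4],[0.04,0.003,0,0,0,0,0.4],[0.035,0.002,0,0,0,0,0.4],[0.02,0.0013,0,0,0,0,0.4],[0,0,0,0,0,0,0.4],[0,0,0,0,0,0,0.4]]]'

```text
t: 30.7
tool_pos: [0.5484, -0.1823, 0.2185]
tcp_rot: [0.999, 0.033, -0.0, -0.0]
contact_force: [0.3, 0.2, -0.4]
finger_gap: 0.0455
gripper_force: 28.0
```

drive_tool --targets '[[[0,0,-0.03,0,0,0,0.4],[0,0,-0.03,0,0,0,0.4],[0,0,-0.03,0,0,0,0.4],[0,0,-0.02,0,0,0,0.4],[0,0,0,0,0,0,0.4],[0,0,0,0,0,0,0.4]]]'

```text
t: 31.2
tool_pos: [0.5482, -0.1823, 0.2052]
tcp_rot: [0.999, 0.033, -0.0, -0.0]
contact_force: [0.3, -0.4, -1.0]
finger_gap: 0.0458
gripper_force: 28.0
```

drive_tool --targets '[[[0,0,-0.006,0,0,0,0.4],[0,0,0,0,0,0,0.4],[0,0,0,0,0,0,0.4]]]'

```text
t: 31.45
tool_pos: [0.5484, -0.1824, 0.2049]
tcp_rot: [0.999, 0.033, 0.0, 0.0]
contact_force: [-0.9, 0.2, -1.3]
finger_gap: 0.0457
gripper_force: 28.0
```

drive_tool --targets '[[[0.03,0.0021,0,0,0,0,0.4],[0.03,0.0021,0,0,0,0,0.4],[0.03,0.0021,0,0,0,0,0.4],[0.03,0.0021,0,0,0,0,0.4],[0.02,0.0014,0,0,0,0,0.4],[0.01,0.0007,0,0,0,0,0.4],[0,0,0,0,0,0,0.4],[0,0,0,0,0,0,0.4]]]'

```text
t: 32.12
tool_pos: [0.5663, -0.1811, 0.2046]
tcp_rot: [0.999, 0.033, -0.0, -0.0]
contact_force: [0.7, 0.2, -1.8]
finger_gap: 0.046
gripper_force: 28.0
```

drive_tool --targets '[[[0.015,0.001,0,0,0,0,0.4],[0.015,0.001,0,0,0,0,0.4],[0.01,0.0007,0,0,0,0,0.4],[0,0,0,0,0,0,0.4],[0,0,0,0,0,0,0.4]]]'

```text
t: 32.53
tool_pos: [0.5712, -0.1807, 0.2047]
tcp_rot: [0.999, 0.033, -0.0, 0.0]
contact_force: [-0.2, -0.4, -2.2]
finger_gap: 0.0455
gripper_force: 28.0
```

drive_tool --targets '[[[0.015,0.001,0,0,0,0,0.4],[0.015,0.001,0,0,0,0,0.4],[0,0,0,0,0,0,0.4],[0,0,0,0,0,0,0.4]]]'

```text
t: 32.87
tool_pos: [0.5749, -0.1805, 0.2047]
tcp_rot: [0.999, 0.033, -0.0, -0.0]
contact_force: [0.2, -0.8, -0.7]
finger_gap: 0.0453
gripper_force: 28.0
```

drive_tool --targets '[[[0.01,0.0007,0,0,0,0,0.4],[0.01,0.0007,0,0,0,0,0.4],[0,0,0,0,0,0,0.4],[0,0,0,0,0,0,0.4]]]'

```text
t: 33.2
tool_pos: [0.5772, -0.1803, 0.2047]
tcp_rot: [0.999, 0.033, -0.0, -0.0]
contact_force: [0.2, -0.2, -1.3]
finger_gap: 0.0454
gripper_force: 28.0
```

drive_tool --targets '[[[0.01,0.0007,0,0,0,0,0.4],[0.01,0.0007,0,0,0,0,0.4],[0,0,0,0,0,0,0.4],[0,0,0,0,0,0,0.4]]]'

```text
t: 33.53
tool_pos: [0.5797, -0.1801, 0.2047]
tcp_rot: [0.999, 0.033, 0.0, -0.0]
contact_force: [-0.1, -0.4, -0.3]
finger_gap: 0.0457
gripper_force: 28.0
```

drive_tool --targets '[[[0.01,0.0007,0,0,0,0,0.4],[0.01,0.0007,0,0,0,0,0.4],[0,0,0,0,0,0,0.4],[0,0,0,0,0,0,0.4]]]'

```text
t: 33.87
tool_pos: [0.5817, -0.18, 0.2047]
tcp_rot: [0.999, 0.033, -0.0, -0.0]
contact_force: [-1.9, -0.8, -0.7]
finger_gap: 0.046
gripper_force: 28.0
```

drive_tool --targets '[[[0.01,0.0007,0,0,0,0,0.4],[0.01,0.0007,0,0,0,0,0.4],[0,0,0,0,0,0,0.4],[0,0,0,0,0,0,0.4]]]'

```text
t: 34.2
tool_pos: [0.5831, -0.1799, 0.2046]
tcp_rot: [0.999, 0.033, -0.001, -0.0]
contact_force: [-7.1, -0.5, 2.2]
finger_gap: 0.0453
gripper_force: 28.0
```

drive_tool --targets '[[[0.003,0.0002,0,0,0,0,0.4],[0,0,0,0,0,0,0.4],[0,0,0,0,0,0,0.4],[0,0,0,0,0,0,0.4]]]'

```text
t: 34.53
tool_pos: [0.5832, -0.1799, 0.2046]
tcp_rot: [0.999, 0.033, -0.002, -0.0]
contact_force: [-8.3, -0.9, 3.3]
finger_gap: 0.0454
gripper_force: 28.0
```

drive_tool --targets '[[[-0.011,-0.0007,0,0,0,0,0.4],[-0.01,-0.0007,-0.002,0,0,0,0.4],[0,0,-0.002,0,0,0,0.4],[0,0,0,0,0,0,0.4]]]'

```text
t: 34.87
tool_pos: [0.5819, -0.18, 0.2043]
tcp_rot: [0.999, 0.033, -0.0, -0.0]
contact_force: [-4.8, -1.0, 1.8]
finger_gap: 0.0458
gripper_force: 28.0
```

drive_tool --targets '[[[-0.012,-0.0008,0,0,0,0,0.4],[0,0,0,0,0,0,0.4],[0,0,0,0,0,0,0.4]]]'

```text
t: 35.12
tool_pos: [0.5812, -0.18, 0.2044]
tcp_rot: [0.999, 0.033, 0.0, 0.0]
contact_force: [-0.8, 0.1, 0.4]
finger_gap: 0.0458
gripper_force: 28.0
```

drive_tool --targets '[[[0,0,0,0,0,0,0.6],[0,0,0,0,0,0,0.75],[0,0,0,0,0,0,0.85],[0,0,0,0,0,0,0.85],[0,0,0.1,0,0,0,0.85],[0,0,0.2,0,0,0,0.85],[0,0,0.3,0,0,0,0.85],[0,0,0.3,0,0,0,0.85],[-0.1,0.2,0.2,0,0,0,0.85],[-0.1,0.3,0,0,0,0,0.85]]]'

```text
t: 35.95
tool_pos: [0.5593, -0.122, 0.3429]
tcp_rot: [0.999, 0.032, 0.005, 0.002]
contact_force: [0.7, -0.7, 0.4]
finger_gap: 0.0784
gripper_force: 0.0
```

drive_tool --targets '[[[-0.1,0.3,0,0,0,0,0.85],[-0.1,0.3,0,0,0,0,0.85],[-0.1,0.3,0,0,0,0,0.85],[0,0.3,0,0,0,0,0.85],[0,0,0,0,0,0,0.85]]]'

```text
t: 36.37
tool_pos: [0.5202, 0.0289, 0.3377]
tcp_rot: [0.999, 0.035, 0.001, -0.001]
contact_force: [-0.0, -0.8, 0.4]
finger_gap: 0.0782
gripper_force: 0.0
```

```bash
python3 - <<'E'
from plant import arm,cams
import cv2,numpy as np
f=lambda a,k:cv2.resize(np.clip(a[:,:,::-1]*1.3,0,255).astype(np.uint8),None,fx=k,fy=k,interpolation=cv2.INTER_CUBIC)
a=f(cams.snapshot("scene")["frame"][100:200,160:250],6)
b=f(cams.snapshot("top")["frame"][140:240,305:345],6)
cv2.imwrite("pics/g4.png",np.hstack([a,b]))
print(np.round(arm.observe()["tool_pos"],3))
E
```

```text
[0.521 0.025 0.337]
```

View pics/g4.png

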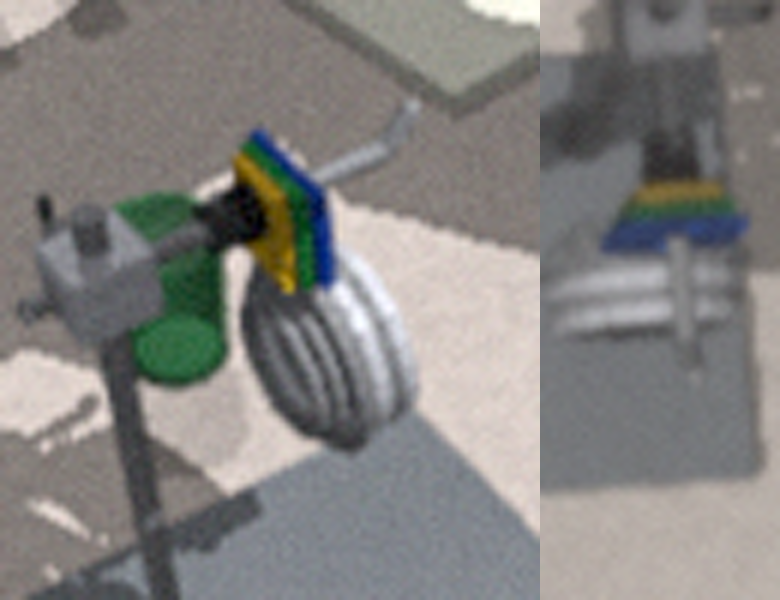

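The picture shows yellow, green and blue heads stacked flat with no gap against the stop, around (285,215) in the left crop, with the bowls nested below at (330,350). The gripper is clear of everything, so I'm handing the job in.

```bash
python3 -c "
from plant import arm
print(arm.close_job())"
```

```text
the job is handed in; nothing more can be done
None
```

All three strainers hang nested on the hook, handle on handle (yellow, then green, then blue), each pressed home at about 8–9 N; the job was handed in at about 36 s with the gripper clear.

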